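# Empty the tilting wash pot of stoppers into the tray

### The arm

A 7-joint arm with a two-finger parallel gripper is mounted at the origin on the work surface. World frame = base frame: x ahead of the robot, y to its left, z up, the work surface at z = 0. Lengths are in m, angles in rad, forces in N, time in s.
With the tool pointing down it reaches from about 0.4 to 0.9 m from the base axis. Payload 5.6 kg.
Tool frame: the origin (TCP) lies midway between the tips of the shut fingers; the grasp point (between the pads) lies grasp_offset behind it (grasp_offset is the distance from the TCP to the grasp point, in m); z points along the fingers, y is the line along which they close (so a half turn about z gives the same grasp; the last joint's range is limited). The gripper opens to 92 mm and grips with 3 to 60 N. Pads are 20 mm wide; open, the fingers measure 128 mm over their backs; the gripper's body (75 mm by 189 mm) begins 69 mm behind the grasp point.
Start: joints at [1.162, 0.468, -0.012, 1.603, 0.006, 1.071, -0.056], TCP at [0.232, -0.607, 0.215] pointing down, gripper open.
Joint ranges: [-2.53, 2.53], [-0.31, 2.02], [-1.57, 1.55], [0.28, 2.44], [-1.29, 4.43], [0.15, 1.84], [-2.92, 2.92]. Speed limits (rad/s): [2.57, 2.57, 3.14, 3.14, 3.14, 3.14, 3.14].

### API

Orientations are given as a 3x3 rotation matrix whose columns are the frame's x, y, z axes.
In Python, from bench import * gives the robot as it stands. The module is installed in compiled form; this text tells all that it offers.
- The arm moves only by the tool jog_arm, never from a script. Its argument "moves" is a list of rows, each an object with "grip": the opening, from 0 (shut) to 1 (fully open); "dp": the shift along the world's x, y, z each as a share of 1000 mm, from -1 to 1, a list of three; "twist": the turn about the world's z as a share of 60 degrees, from -1 to 1. In form: [{"grip": grip, "dp": [dx, dy, dz], "twist": twist}, ...]. A call has 1 to 8 rows; each row shifts and turns the commanded pose from where the row before left it; what a row does not reach is not made up. A row lasts 1/12 s, in which the tool goes at most 41.7 mm and 7.16 degrees, less where a joint would pass 70% of its speed; a pose out of reach is approached as far as the arm can. A call with a number of a shift or a turn outside -1 to 1 is refused whole. A call with a gripper value outside its range is refused whole. The fingers move at their own pace and stop on an object; "newtons" is the grip in N (left out, the last holds). Time passes only in rows, so rows that do not move let the fingers close. It gives the time, the measured TCP pose, the force, the opening and the grip force at its end, in the units of the state.
- state(): the state, without advancing time (a new reading comes with each control period).
- get_image(name): name is "scene" or "side" or "wrist"; returns a dict with "img" (480x640x3 uint8, red, green, blue), "K" (3x3 intrinsics, pixels), "pose" (4x4, takes a point from camera to world coordinates); the wrist camera has in their place "T_tool_cam" (4x4, takes a point from camera to tool coordinates, whose origin is the TCP and whose axes are the flange's). Camera axes: x right, y up, looking along -z (the intrinsics and any distortion apply to the point x, -y, -z); pixel columns grow to the right and rows downward; lengths in m; the calibration is good to about 2 mm. The wrist camera is an equidistant fisheye: a pixel r from the principal point sees the ray r / f radians off the axis. A picture is of the moment at which its call begins: read the wrist's pose just before it. There is no depth.
- sign_off(): hands the job in; it is judged then, once.
Trained networks look in a picture, given as the dict that the camera call returned (one of the last four; its "shot" number tells which), for a name from the list of things; names that differ only in an ending like _2 or _b are one class to them, and where a whole thing is asked for, a point or a joint stands for the part that bears it (a point fixed in the world has none). Each returns a list of dicts, best first, with "confidence" (0 to 1); they miss things now and then, are a little off and sometimes report something else, mostly with a low value. They report only what shows in the picture. A call takes as long as a camera call. They do not tell look-alikes from the thing itself.
- find_in(label, picture): "location" ([x, y, z] in m, in the coordinates of the camera as it stood for that picture, good to about 4 mm: the middle of the surface that is visible of it).
- tip_of(label, picture): "location" ([x, y, z] in m, in the coordinates of the camera as it stood for that picture, good to about 4 mm: a listed point, or the origin of a listed thing).
The state is a dict: "time": time; "q": joint angles; "joint_velocities": joint speeds; "joint_efforts": joint torques, N m; "position": TCP position; "orientation": TCP orientation; "force": force on the tool from outside, world axes, zero at the start; "ft_torque": the same for the moment, N m; "width": finger opening in m; "grasp_force": force on a finger pad.
Only numpy, scipy, OpenCV 4.12 (cv2) and the standard library are available. Lean on these libraries where they do the work, as an engineer would, in place of code of your own. Each camera call takes 0.05 s, during which the arm holds its last target. There are 200 camera calls.

### The job

Slide the blue tray up against the foot of the white tilting stand, square and centred beneath the pot. Then tip the steel pot over with its red lever so that all four orange stoppers drop into the tray, and stand the pot fully upright again. Leave the tray in its place with all the stoppers in it, and don't disturb the rack, the tip box or the bottle.

Things in the scene. Friction and masses are not known exactly. Their poses are not given: they have to be found in the camera images.
- stand: White steel tilting stand, fixed to the bench. Origin on the bench straight below the pivot axis, midway between its two posts. +x = the pouring direction (level), z up. Foot plate 90 x 180 mm, 12 mm high, from x = -120 to -30 mm. Posts at y = +-67 mm slope forward from the foot to the pivot axis (along y, 170 mm high). Below the pot, ahead of the foot, there is free space.
- foot_front (a point): Middle of the lower edge of the foot plate's front face (at stand x = -30 mm, y = 0, on the bench), which the tray is to touch.
- pot (a joint): Tilt of the steel pot in rad: 0 = upright (hard stop), grows as its mouth tips to the stand's +x, 2.3 = fully tipped, mouth down (hard stop). No spring, 0.12 N m of friction: it stays where it is left. Round, 100 mm wide at the bottom, 116 at the rim, 120 high, walls 3 mm; upright its bottom is 115 mm, its rim 235 mm above the bench. Stoppers drop out between about 1.8 rad and full tilt.
- lever_bar (a point): Middle of the red lever bar: a freely turning round sleeve, 16 mm thick, 50 mm long, parallel to the pivot axis, stand y = -82 to -132 mm (this point -107), on a 10 mm rod at y = -77, 70 mm from the axis. Pot upright: it leans back to stand x = -64, height 199 mm; it goes over the top (240 mm) to x = +64, height 199 at full tilt. A level push of 3 to 8 N moves it.
- pot_mouth (a point): Centre of the pot's mouth, in the plane of its rim, 65 mm from the pivot axis.
- tray: Loose blue plastic tray, open on top, 160 x 160 mm, 45 mm high, walls and floor 5 mm, 0.45 kg. Origin at the centre of its underside, axes parallel to its sides, z up; at the start its x is roughly along the stand's +x, in front of the stand. Touching the foot, centred and square, its origin is at stand x = +50 mm, y = 0. It slides and can be pushed by a wall or pinched by one.
- tube_rack: Bystander: black rack with white tubes, 85 x 125 x 64 mm, loose. Origin at the centre of its underside.
- tip_box: Bystander: yellow tip box, 89 x 124 x 65 mm, loose. Origin at the centre of its underside.
- reagent_bottle: Bystander: amber bottle with blue cap, 72 mm wide, 160 mm high, loose. Origin at the centre of its underside.
- stopper0: Orange rubber bottle stopper (one of four alike), tapered, 36 mm wide at the top, 27 mm at the foot, 32 mm long, about 28 g; starts in the pot. Origin at the centre of its narrow end, z towards the wide end.
- stopper0_mid (a point): Middle of that stopper (number 0).
- stopper1: Orange rubber bottle stopper (one of four alike), tapered, 36 mm wide at the top, 27 mm at the foot, 32 mm long, about 28 g; starts in the pot. Origin at the centre of its narrow end, z towards the wide end.
- stopper1_mid (a point): Middle of that stopper (number 1).
- stopper2: Orange rubber bottle stopper (one of four alike), tapered, 36 mm wide at the top, 27 mm at the foot, 32 mm long, about 28 g; starts in the pot. Origin at the centre of its narrow end, z towards the wide end.
- stopper2_mid (a point): Middle of that stopper (number 2).
- stopper3: Orange rubber bottle stopper (one of four alike), tapered, 36 mm wide at the top, 27 mm at the foot, 32 mm long, about 28 g; starts in the pot. Origin at the centre of its narrow end, z towards the wide end.
- stopper3_mid (a point): Middle of that stopper (number 3).
Mind the look-alikes: they are no part of the job. There is more than one size of the tray; the one meant has the size given above. What is shaped like the stopper2 but green is not meant.

How it is judged:
By the outcome, as a careful person would: the job done as asked, in the order asked, and still so for the second after the job is handed in, with the robot touching nothing.
It also fails if it takes over 72 s, if anything falls off the work surface, if the arm or the gripper's body presses on something with over 40 N, if the wrist force passes 120 N, or if a joint passes its speed limit or range.

## Working session

There is one attempt and no reset: what is moved stays moved. The work goes in short steps, Python scripts to look and compute and a tool call to move; the robot and the scene stay as the last step left them, time stands still between calls to the robot, and variables do not carry over. Pictures are saved under pics/ and viewed, at most 10 in all, crops included, and the job is handed in when it is done.

Besides the shell and the picture viewer there is one more tool, called after "Emit:" by a JSON object that holds its "fn" and its "kwargs". jog_arm: Moves the arm, as the interface text tells. Its arguments: {"type":"object","properties":{"moves":{"type":"array"},"newtons":{"type":"number"}},"required":["moves"]}

```bash
mkdir -p pics; cat > h.py <<'E'
from bench import *
import numpy as np, cv2
def save(p,n): cv2.imwrite('pics/'+n,cv2.cvtColor(p['img'],cv2.COLOR_RGB2BGR))
def w(p,l,T=None):
    P=p['pose'] if T is None else T
    return (np.array(P)@np.append(l,1))[:3]
def pix(p,X):
    c=np.linalg.inv(p['pose'])@np.append(X,1); u=p['K']@np.array([c[0],-c[1],-c[2]]); return u[:2]/u[2]
def ray(p,uv,z):
    d=np.linalg.inv(p['K'])@np.array([uv[0],uv[1],1]); d=np.array([d[0],-d[1],-d[2]])
    P=np.array(p['pose']); D=P[:3,:3]@d; o=P[:3,3]; return o+D*(z-o[2])/D[2]
E
python3 - <<'E'
from h import *
s=state(); print(s['time'],np.round(s['position'],3),np.round(s['orientation'],2).tolist(),s['width'])
for c in ['scene','side']:
    p=get_image(c); save(p,c+'0.png'); print(c,np.round(p['pose'],3).tolist())
    for l in ['stand','foot_front','lever_bar','pot_mouth','pot','tray','tube_rack','tip_box','reagent_bottle']:
        for f in (tip_of,find_in):
            try:
                for d in f(l,p): 
                    X=w(p,d['location']); print(f.__name__,l,round(d['confidence'],2),np.round(X,3),np.round(pix(p,X)))
            except Exception as e: print(f.__name__,l,str(e)[:60])
E
```

```text
0.0 [ 0.232 -0.606  0.214] [[0.93, 0.36, -0.0], [0.36, -0.93, 0.0], [-0.0, -0.0, -1.0]] 0.092135959755953
scene [[-0.729, -0.57, 0.379, 0.882], [0.684, -0.613, 0.394, 0.411], [0.008, 0.547, 0.837, 1.01], [0.0, 0.0, 0.0, 1.0]]
call stand 0.7 [0.558 0.171 0.002] [353. 345.]
call stand 0.16 [0.541 0.15  0.137] [356. 303.]
call stand 0.85 [0.551 0.216 0.119] [378. 336.]
call stand 0.46 [0.533 0.184 0.154] [373. 309.]
call foot_front 0.75 [ 0.556  0.199 -0.004] [364. 355.]
call foot_front 0.62 [0.577 0.19  0.137] [358. 331.]
call foot_front 0.95 [0.552 0.218 0.118] [378. 337.]
call lever_bar 0.78 [0.444 0.224 0.197] [429. 281.]
call lever_bar 0.62 [0.539 0.177 0.194] [370. 298.]
call pot_mouth 0.64 [0.556 0.17  0.233] [362. 291.]
call pot_mouth 0.88 [0.543 0.174 0.191] [367. 299.]
call pot_mouth 0.18 [0.575 0.155 0.151] [345. 313.]
call pot it knows: foot_front, lever_bar, pot_mouth, reagent_bottle, 
call pot 0.88 [0.535 0.169 0.193] [368. 294.]
call pot 0.47 [0.567 0.184 0.151] [360. 322.]
call tray 0.94 [ 0.621 -0.21  -0.002] [212. 245.]
call tray 0.86 [ 0.537  0.02  -0.003] [310. 290.]
[... 1380 characters left out ...]
]
call tray 0.31 [0.564 0.175 0.002] [269. 339.]
call tray 0.16 [0.581 0.153 0.134] [259. 294.]
call tray 0.96 [ 0.504 -0.014  0.004] [313. 279.]
call tray 0.58 [ 0.617 -0.223  0.009] [290. 216.]
call tube_rack 0.88 [ 0.513 -0.369 -0.005] [336. 191.]
call tube_rack 0.82 [ 0.511 -0.333  0.046] [334. 185.]
call tube_rack 0.38 [0.546 0.145 0.15 ] [275. 289.]
call tip_box 0.68 [ 0.538  0.409 -0.004] [249. 445.]
call tip_box 0.96 [0.533 0.423 0.065] [245. 438.]
call reagent_bottle 0.81 [ 0.382 -0.323 -0.002] [378. 206.]
call reagent_bottle 0.73 [ 0.54   0.017 -0.003] [296. 289.]
call reagent_bottle 0.19 [ 0.516 -0.366 -0.002] [335. 191.]
call reagent_bottle 0.74 [ 0.382 -0.297  0.086] [379. 188.]
```

View pics/scene0.png

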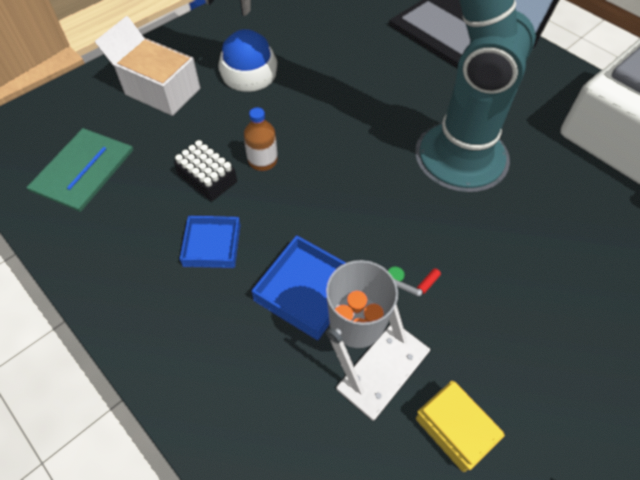

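View pics/side0.png

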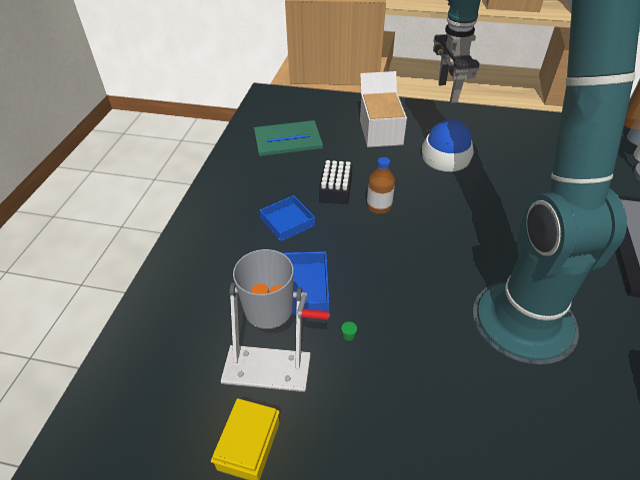

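The scene image shows these things, by pixel:
- **Trays:** the large tray is at (305,285) and a smaller look-alike is at (212,242).
- **Pot and lever:** the pot holds orange stoppers at (357,300), and the red lever is at (430,281).
- **Green look-alike stopper:** at (397,273).
- **Bystanders:** rack (205,168), bottle (260,140) and tip box (460,425).

Candidates for the tray are (305,285) and (212,242). I choose the larger one and will check it in a close crop.

```bash
python3 - <<'E'
from h import *
import bench; print([n for n in dir(bench) if not n.startswith('__')], getattr(bench,'grasp_offset',None))
a=cv2.imread('pics/scene0.png')[225:425,240:440]; b=cv2.imread('pics/side0.png')[240:395,215:365]
cv2.imwrite('pics/ca.png',cv2.resize(a,None,fx=3,fy=3,interpolation=cv2.INTER_CUBIC))
cv2.imwrite('pics/cb.png',cv2.resize(b,None,fx=3.5,fy=3.5,interpolation=cv2.INTER_CUBIC))
E
```

```text
['IKError', 'find_in', 'get_image', 'grasp_offset', 'sign_off', 'state', 'tip_of'] 0.0187
```

View pics/ca.png

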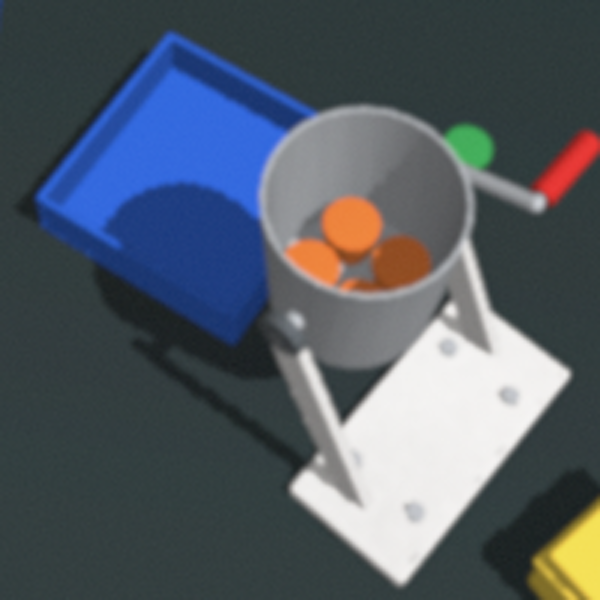

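View pics/cb.png

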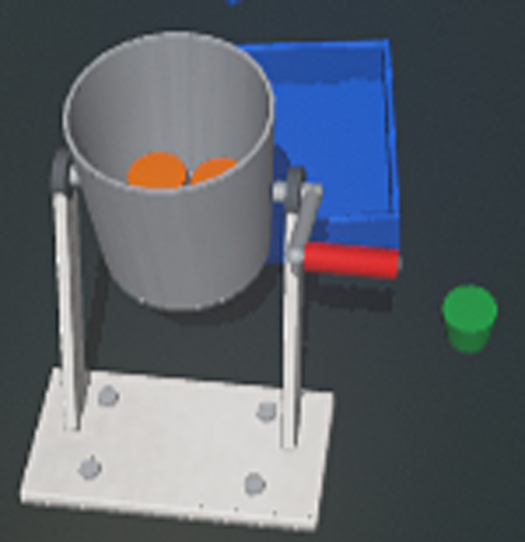

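Crop A confirms the choice: the 160 mm tray has rim corners at crop (172,33) and (40,200). It also shows the foot plate corners at (402,583), (571,374) and (291,488). Crop B shows all four foot corners, with the tray's rim corners at (390,40) and (399,217).

```bash
python3 - <<'E'
from h import *
from scipy.optimize import least_squares
A=get_image('scene');B=get_image('side')
ca=lambda u,v:(240+u/3,225+v/3); cb=lambda u,v:(215+u/3.5,240+v/3.5)
def fit(obs,x0):
    def r(x):
        c,s=np.cos(x[2]),np.sin(x[2])
        return np.concatenate([pix(p,[x[0]+c*m[0]-s*m[1],x[1]+s*m[0]+c*m[1],m[2]])-uv for p,m,uv in obs])
    f=least_squares(r,x0,loss='soft_l1'); print(np.round(f.x,4),'deg',np.round(np.degrees(f.x[2]),2),np.round(f.fun,1)); return f.x
z=.012
st=fit([(A,(-.12,.09,z),ca(402,580)),(A,(-.12,-.09,z),ca(571,374)),(A,(-.03,.09,z),ca(291,488)),
 (B,(-.12,.09,z),cb(22,496)),(B,(-.12,-.09,z),cb(317,522)),(B,(-.03,-.09,z),cb(333,395)),(B,(-.03,.09,z),cb(57,371))],[.558,.17,-1.47])
h=.045
tr=fit([(A,(.08,-.08,h),ca(172,32)),(A,(.08,.08,h),ca(38,200)),(A,(-.08,.08,0),ca(235,347)),(B,(.08,-.08,h),cb(391,40)),(B,(-.08,-.08,h),cb(400,217))],[.54,.02,-1.5])
c,s=np.cos(st[2]),np.sin(st[2]);R=np.array([[c,-s],[s,c]])
print('tray in stand',R.T@(tr[:2]-st[:2]),np.degrees(tr[2]-st[2]))
for m in [(-.064,-.107),(.05,0),(-.03,0)]: print(m,st[:2]+R@m)
t=np.cos(tr[2]),np.sin(tr[2]);T=np.array([[t[0],-t[1]],[t[1],t[0]]])
for m in [(.055,-.0775),(.055,.0775)]: print('wall',m,tr[:2]+T@m)
# green
for p in (A,B):
    g=p['img'].astype(int); M=(g[...,1]>g[...,0]+50)&(g[...,1]>g[...,2]+40)
    v,u=np.nonzero(M); k=(u>330)&(v>200); uv=(u[k].mean(),v[k].mean()); print('green',uv,ray(p,uv,.025))
print(state()['time'])
E
```

```text
[ 0.5557  0.1722 -1.4717] deg -84.32 [ 0.7  1.2  1.  -1.1 -0.1 -0.6 -1.5 -0.4 -0.   0.7  0.7 -1.  -1.4 -1.6]
[ 0.5424  0.0204 -1.3285] deg -76.12 [-0.1 -0.4 -0.3 -0.6  0.6  0.  -0.7 -0.1 -0.2  0.6]
tray in stand [ 0.14967666 -0.02823683] 8.204730791516324
(-0.064, -0.107) [0.44291601 0.22525892]
(0.05, 0) [0.56067391 0.12240914]
(-0.03, 0) [0.55275581 0.20201632]
wall (0.055, -0.0775) [ 0.48040444 -0.05156365]
wall (0.055, 0.0775) [ 0.63087527 -0.01436782]
green (np.float64(396.5974842767296), np.float64(272.9685534591195)) [0.38578928 0.12590631 0.025     ]
green (np.float64(348.6759259259259), np.float64(329.9490740740741)) [0.39119245 0.129463   0.025     ]
1.9
```

Emit:
{"fn": "jog_arm", "kwargs": {"moves": [{"grip":1,"dp":[0.016,0.036,0.003],"twist":0.09},{"grip":1,"dp":[0.016,0.036,0.003],"twist":0.09},{"grip":1,"dp":[0.016,0.036,0.003],"twist":0.09},{"grip":1,"dp":[0.016,0.036,0.003],"twist":0.09},{"grip":1,"dp":[0.016,0.036,0.003],"twist":0.09},{"grip":1,"dp":[0.016,0.036,0.003],"twist":0.09},{"grip":1,"dp":[0.016,0.036,0.003],"twist":0.09},{"grip":1,"dp":[0.016,0.036,0.003],"twist":0.09}]}}

```text
time: 2.57
position: [0.3609, -0.3173, 0.239]
orientation: [[0.432, 0.902, 0.0], [0.902, -0.432, -0.001], [-0.001, 0.001, -1.0]]
force: [1.8, 0.4, 0.4]
width: 0.0921
grasp_force: 0.0
```

Emit:
{"fn": "jog_arm", "kwargs": {"moves": [{"grip":1,"dp":[0.016,0.036,0],"twist":0.09},{"grip":1,"dp":[0.016,0.036,0],"twist":0.09},{"grip":1,"dp":[0.016,0.036,0],"twist":0.09},{"grip":1,"dp":[0.016,0.036,0],"twist":0.09},{"grip":1,"dp":[0.016,0.036,0],"twist":0.09},{"grip":1,"dp":[0.016,0.036,0],"twist":0.09},{"grip":1,"dp":[0.016,0.036,0],"twist":0.09},{"grip":1,"dp":[0,0,0],"twist":0}]}}

```text
time: 3.23
position: [0.4749, -0.0592, 0.2395]
orientation: [[-0.221, 0.975, 0.003], [0.975, 0.221, 0.003], [0.003, 0.004, -1.0]]
force: [-0.9, 0.9, 0.6]
width: 0.0919
grasp_force: 0.0
```

Emit:
{"fn": "jog_arm", "kwargs": {"moves": [{"grip":1,"dp":[0.0055,0.0075,-0.03],"twist":0.018},{"grip":1,"dp":[0,0,-0.04],"twist":0},{"grip":1,"dp":[0,0,-0.04],"twist":0},{"grip":1,"dp":[0,0,-0.04],"twist":0},{"grip":1,"dp":[0,0,-0.035],"twist":0},{"grip":1,"dp":[0,0,-0.02],"twist":0},{"grip":1,"dp":[0,0,-0.012],"twist":0},{"grip":1,"dp":[0,0,0],"twist":0}]}}

```text
time: 3.9
position: [0.4765, -0.0594, 0.0196]
orientation: [[-0.225, 0.974, -0.004], [0.974, 0.225, 0.001], [0.002, -0.004, -1.0]]
force: [-0.3, 1.2, -0.1]
width: 0.092
grasp_force: 0.0
```

```bash
python3 - <<'E'
from h import *
s=state();p=get_image('wrist');save(p,'w1.png');print(s['position'],s['force'])
E
```

```text
[ 0.47645009 -0.0594331   0.01958738] [-0.27914604  1.20111842 -0.14317156]
```

View pics/w1.png

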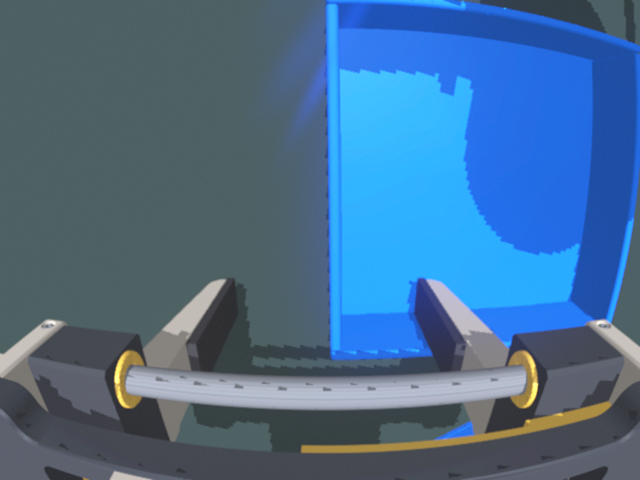

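The wrist view shows the near wall at column 333, between the two fingertips at (230,285) and (425,285). I'll nudge back slightly and close.

Emit:
{"fn": "jog_arm", "kwargs": {"moves": [{"grip":1,"dp":[0.001,0.008,-0.007],"twist":0},{"grip":0,"dp":[0,0,0],"twist":0},{"grip":0,"dp":[0,0,0],"twist":0},{"grip":0,"dp":[0,0,0],"twist":0},{"grip":0,"dp":[0,0,0],"twist":0},{"grip":0,"dp":[0,0,0],"twist":0},{"grip":0,"dp":[0,0,0],"twist":0},{"grip":0,"dp":[0,0,0],"twist":0}], "newtons": 30}}

```text
time: 4.62
position: [0.4791, -0.0518, 0.0148]
orientation: [[-0.225, 0.974, 0.0], [0.974, 0.225, -0.0], [-0.0, 0.0, -1.0]]
force: [0.2, 0.3, -0.8]
width: 0.0473
grasp_force: 0.0
```

Emit:
{"fn": "jog_arm", "kwargs": {"moves": [{"grip":0,"dp":[0,0,0],"twist":0},{"grip":0,"dp":[0,0,0],"twist":0},{"grip":0,"dp":[0,0,0],"twist":0},{"grip":0,"dp":[0,0,0],"twist":0},{"grip":0,"dp":[0,0,0],"twist":0},{"grip":0,"dp":[0,0,0],"twist":0},{"grip":0,"dp":[0,0,0],"twist":0}], "newtons": 40}}

```text
time: 5.2
position: [0.4788, -0.0513, 0.0146]
orientation: [[-0.226, 0.974, -0.0], [0.974, 0.226, 0.0], [0.0, -0.0, -1.0]]
force: [0.0, -0.2, 0.1]
width: 0.0045
grasp_force: 40.0
```

Emit:
{"fn": "jog_arm", "kwargs": {"moves": [{"grip":0,"dp":[0.002,0.015,0],"twist":-0.02},{"grip":0,"dp":[0.002,0.015,0],"twist":-0.02},{"grip":0,"dp":[0.002,0.015,0],"twist":-0.02},{"grip":0,"dp":[0.002,0.015,0],"twist":-0.02},{"grip":0,"dp":[0.002,0.015,0],"twist":-0.02},{"grip":0,"dp":[0.002,0.013,0],"twist":-0.02},{"grip":0,"dp":[0,0,0],"twist":0},{"grip":0,"dp":[0,0,0],"twist":0}]}}

```text
time: 5.87
position: [0.491, 0.0376, 0.0145]
orientation: [[-0.105, 0.995, 0.0], [0.995, 0.105, 0.001], [0.001, 0.001, -1.0]]
force: [0.3, 2.5, -0.0]
width: 0.0047
grasp_force: 40.0
```

```bash
python3 - <<'E'
from h import *
A=get_image('scene');B=get_image('side')
for p in (A,B):
    for l in ['tray','foot_front','stand']:
        for d in tip_of(l,p)[:2]: print(l,round(d['confidence'],2),np.round(w(p,d['location']),3))
a=cv2.resize(A['img'][225:425,240:440],None,fx=3,fy=3,interpolation=cv2.INTER_CUBIC)[:,:,::-1]
b=cv2.resize(B['img'][240:395,215:365],None,fx=3.5,fy=3.5,interpolation=cv2.INTER_CUBIC)[:,:,::-1]
cv2.imwrite('pics/d.png',np.hstack([cv2.resize(a[:420],(400,280)),cv2.resize(b,(400,413))[:280]])) if 0 else None
cv2.imwrite('pics/da.png',a);cv2.imwrite('pics/db.png',b)
print(state()['time'])
E
```

```text
tray 0.96 [ 0.559  0.099 -0.   ]
tray 0.69 [ 0.62  -0.211 -0.001]
foot_front 0.72 [0.539 0.151 0.137]
foot_front 0.71 [ 0.556  0.198 -0.002]
stand 0.68 [0.558 0.171 0.001]
stand 0.62 [0.557 0.173 0.236]
tray 0.81 [ 0.562  0.097 -0.003]
tray 0.59 [ 0.62  -0.215  0.001]
foot_front 0.71 [0.555 0.202 0.002]
stand 0.85 [ 0.559  0.173 -0.002]
stand 0.71 [ 0.539  0.409 -0.001]
6.2667
```

View pics/db.png

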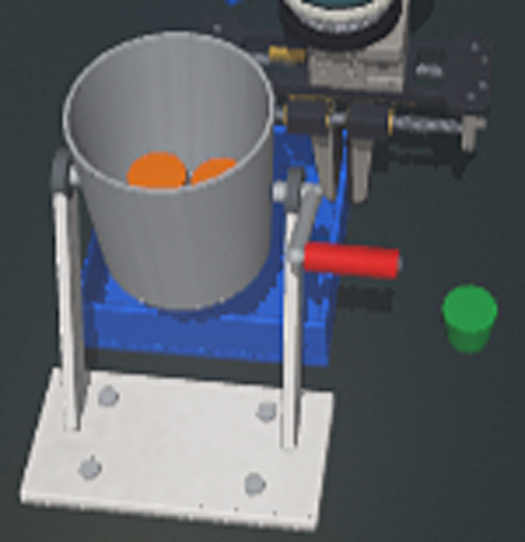

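The tray is square to the foot and about 20 mm short of it. Its rear bottom corners are at crop (88,343) and (327,364), and the foot's front top edge runs from (57,371) to (333,395).

```bash
python3 - <<'E'
from h import *
B=get_image('side'); cb=lambda u,v:(215+u/3.5,240+v/3.5)
X=[ray(B,cb(*q),z)[:2] for q,z in [((88,343),0),((327,364),0),((57,371),.012),((333,395),.012),((100,308),.045),((328,328),.045)]]
for a,b in (X[:2],X[2:4],X[4:]):
    d=b-a; print(np.round((a+b)/2,4),np.linalg.norm(d),np.degrees(np.arctan2(d[1],d[0])))
E
```

```text
[0.552  0.1754] 0.15528681148686257 -174.15492064107593
[0.5511 0.2051] 0.17470920123513223 -173.997239154425
[0.5438 0.1771] 0.14348184258028507 -174.26560327681645
```

Emit:
{"fn": "jog_arm", "kwargs": {"moves": [{"grip":0,"dp":[0.001,0.007,0],"twist":0},{"grip":0,"dp":[0,0.006,0],"twist":0},{"grip":0,"dp":[0,0.005,0],"twist":0},{"grip":0,"dp":[-0.0005,0.002,0],"twist":0},{"grip":0,"dp":[0,0,0],"twist":0}]}}

```text
time: 6.73
position: [0.4915, 0.0571, 0.0146]
orientation: [[-0.102, 0.995, 0.0], [0.995, 0.102, 0.0], [0.0, 0.0, -1.0]]
force: [1.1, -0.5, -1.3]
width: 0.0052
grasp_force: 40.0
```

Emit:
{"fn": "jog_arm", "kwargs": {"moves": [{"grip":0,"dp":[0,0.002,0],"twist":0},{"grip":0,"dp":[0,0,0],"twist":0}]}}

```text
time: 6.9
position: [0.4914, 0.0584, 0.0146]
orientation: [[-0.101, 0.995, -0.0], [0.995, 0.101, -0.0], [-0.0, -0.0, -1.0]]
force: [0.1, -1.4, 0.0]
width: 0.0048
grasp_force: 40.0
```

Emit:
{"fn": "jog_arm", "kwargs": {"moves": [{"grip":0,"dp":[0,0.002,0],"twist":0},{"grip":0,"dp":[0,0,0],"twist":0}]}}

```text
time: 7.07
position: [0.4914, 0.0605, 0.0146]
orientation: [[-0.102, 0.995, -0.0], [0.995, 0.102, -0.0], [-0.0, -0.0, -1.0]]
force: [0.9, -1.9, 0.3]
width: 0.0053
grasp_force: 40.0
```

Emit:
{"fn": "jog_arm", "kwargs": {"moves": [{"grip":0,"dp":[-0.0003,0.002,0],"twist":0},{"grip":0,"dp":[0,0,0],"twist":0}]}}

```text
time: 7.23
position: [0.4913, 0.0619, 0.0145]
orientation: [[-0.101, 0.995, -0.0], [0.995, 0.101, -0.001], [-0.001, -0.0, -1.0]]
force: [1.4, -4.8, -0.8]
width: 0.0047
grasp_force: 40.0
```

Emit:
{"fn": "jog_arm", "kwargs": {"moves": [{"grip":0,"dp":[-0.0003,0.002,0],"twist":0},{"grip":0,"dp":[0,0,0],"twist":0}]}}

```text
time: 7.4
position: [0.4912, 0.0619, 0.0147]
orientation: [[-0.1, 0.995, -0.0], [0.995, 0.1, -0.003], [-0.003, -0.0, -1.0]]
force: [2.0, -9.3, 1.6]
width: 0.0046
grasp_force: 40.0
```

Emit:
{"fn": "jog_arm", "kwargs": {"moves": [{"grip":1,"dp":[0,-0.001,0],"twist":0},{"grip":1,"dp":[0,0,0],"twist":0},{"grip":1,"dp":[0,0,0],"twist":0},{"grip":1,"dp":[0,0,0],"twist":0},{"grip":1,"dp":[0,0,0.03],"twist":0},{"grip":1,"dp":[0,0,0.03],"twist":0},{"grip":1,"dp":[0,-0.02,0.03],"twist":0},{"grip":1,"dp":[0,-0.03,0.03],"twist":0}]}}

```text
time: 8.07
position: [0.4907, 0.0172, 0.1355]
orientation: [[-0.109, 0.994, 0.0], [0.994, 0.109, 0.002], [0.002, 0.001, -1.0]]
force: [0.7, -0.2, 0.3]
width: 0.0557
grasp_force: 0.0
```

```bash
python3 - <<'E'
from h import *
A=get_image('scene');B=get_image('side')
for p in (A,B):
    for l in ['tray','foot_front','stand','lever_bar']:
        for d in tip_of(l,p)[:1]: print(l,round(d['confidence'],2),np.round(w(p,d['location']),4))
f=lambda I,x,y,wd,h,k:cv2.resize(I[y:y+h,x:x+wd],None,fx=k,fy=k,interpolation=cv2.INTER_CUBIC)[:,:,::-1]
b=f(B['img'],215,270,130,85,6);cv2.imwrite('pics/e.png',b)
print(b.shape,state()['position'],state()['time'])
E
```

```text
tray 0.69 [ 0.6206 -0.2115  0.0025]
foot_front 0.71 [ 0.5534  0.2001 -0.002 ]
stand 0.69 [0.555  0.168  0.0034]
lever_bar 0.73 [0.4446 0.23   0.1983]
tray 0.81 [ 0.6146 -0.2145  0.0017]
foot_front 0.8 [0.5546 0.2008 0.0046]
stand 0.67 [ 0.562   0.1736 -0.0008]
lever_bar 0.63 [0.5583 0.1661 0.2315]
(510, 780, 3) [0.4901631  0.01513896 0.1330628 ] 8.5667
```

View pics/e.png

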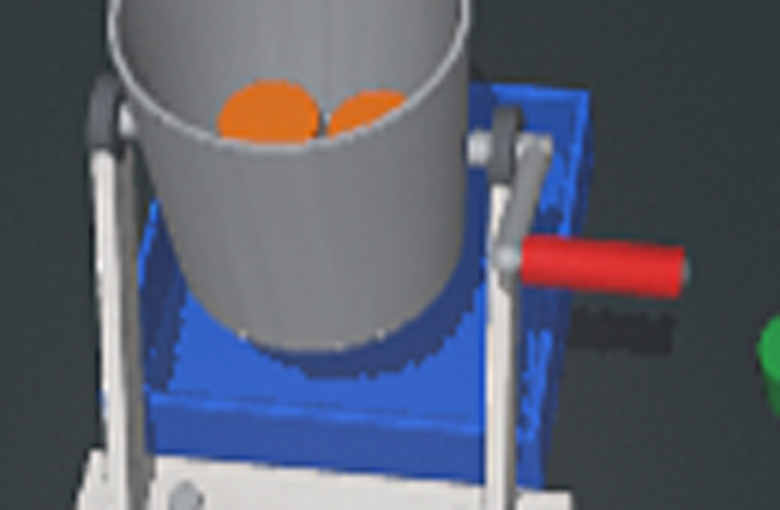

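```bash
python3 - <<'E'
from h import *
print(np.round(state()['q'],3))
E
```

```text
[ 0.32   0.365 -0.496  2.03   0.237  0.803 -0.211]
```

Emit:
{"fn": "jog_arm", "kwargs": {"moves": [{"grip":0.45,"dp":[0,0,0.04],"twist":0.115},{"grip":0.45,"dp":[0,0,0.04],"twist":0.115},{"grip":0.45,"dp":[0,0,0.04],"twist":0.115},{"grip":0.45,"dp":[0,0,0.04],"twist":0.115},{"grip":0.45,"dp":[-0.006,0.023,0.01],"twist":0.115},{"grip":0.45,"dp":[-0.006,0.023,0],"twist":0.115},{"grip":0.45,"dp":[-0.006,0.023,0],"twist":0.115},{"grip":0.45,"dp":[-0.006,0.023,0],"twist":0.115}]}}

```text
time: 9.23
position: [0.4663, 0.1074, 0.304]
orientation: [[-0.878, 0.479, 0.0], [0.479, 0.878, -0.0], [-0.0, -0.0, -1.0]]
force: [0.6, -0.3, 0.0]
width: 0.0418
grasp_force: 0.0
```

Emit:
{"fn": "jog_arm", "kwargs": {"moves": [{"grip":0.45,"dp":[-0.006,0.023,0],"twist":0.115},{"grip":0.45,"dp":[-0.006,0.023,0],"twist":0.115},{"grip":0.45,"dp":[-0.006,0.023,0],"twist":0.115},{"grip":0.45,"dp":[-0.006,0.023,0],"twist":0.115},{"grip":0.45,"dp":[-0.006,0.023,0],"twist":0.11},{"grip":0.45,"dp":[0,0,0],"twist":0},{"grip":0.45,"dp":[0,0,0],"twist":0}]}}

```text
time: 9.82
position: [0.4359, 0.2224, 0.3035]
orientation: [[-0.996, -0.094, -0.001], [-0.094, 0.996, 0.0], [0.001, 0.0, -1.0]]
force: [-0.5, -1.0, 0.6]
width: 0.0414
grasp_force: 0.0
```

```bash
python3 - <<'E'
from h import *
s=state();p=get_image('wrist');T=np.eye(4);T[:3,:3]=s['orientation'];T[:3,3]=s['position'];T=T@p['T_tool_cam']
print(np.round(s['position'],4),np.round(s['q'],2),s['width'])
for l in ['lever_bar','pot_mouth','stand','tray','foot_front']:
    for d in tip_of(l,p)[:2]: print(l,round(d['confidence'],2),np.round(w(p,d['location'],T),4))
save(p,'w2.png')
E
```

```text
[0.4359 0.2224 0.3035] [ 0.27  0.22 -0.91  1.83  0.19  1.18  0.96] 0.04140208986379369
lever_bar 0.95 [0.4441 0.2246 0.1982]
stand 0.97 [0.5536 0.1688 0.0015]
tray 0.57 [0.5645 0.1238 0.0033]
tray 0.57 [ 0.6179 -0.2022 -0.0055]
foot_front 0.88 [0.5507 0.1993 0.002 ]
```

View pics/w2.png

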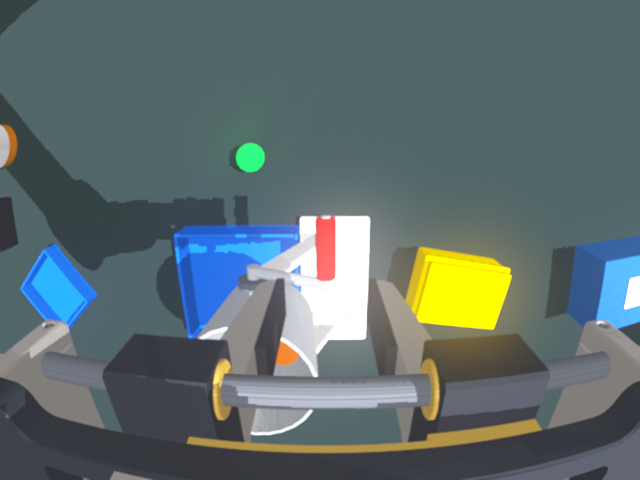

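The wrist view shows the tray flush with the foot along column 300. The tray's rim corners are at (176,235) and (300,226), and the foot's corners at (300,216), (370,217) and (366,340). The red bar at (326,250) lies between the fingers. I'll check the tray's centring numerically.

```bash
python3 - <<'E'
from h import *
from scipy.optimize import least_squares
s=state();p=get_image('wrist');T=np.eye(4);T[:3,:3]=s['orientation'];T[:3,3]=s['position'];Ti=np.linalg.inv(T@p['T_tool_cam']);K=p['K']
def fp(X):
    c=Ti@np.append(X,1);x,y,z=c[0],-c[1],-c[2];r=np.hypot(x,y);t=np.arctan2(r,z);return np.array([K[0,2]+K[0,0]*t*x/r,K[1,2]+K[1,1]*t*y/r])
def fit(obs,x0):
    def r(x):
        c,s=np.cos(x[2]),np.sin(x[2])
        return np.concatenate([fp([x[0]+c*m[0]-s*m[1],x[1]+s*m[0]+c*m[1],m[2]])-uv for m,uv in obs])
    f=least_squares(r,x0);print(np.round(f.x,4),np.degrees(f.x[2]),np.round(f.fun,1));return f.x
z=.012
st=fit([((-.03,-.09,z),(300,216)),((-.12,-.09,z),(370,217)),((-.12,.09,z),(366,340))],[.556,.172,-1.47])
tr=fit([((.08,-.08,.045),(175,235)),((-.08,-.08,.045),(300,226)),((.08,.08,.045),(188,336))],[.56,.122,-1.47])
c,s=np.cos(st[2]),np.sin(st[2]);print(np.array([[c,s],[-s,c]])@(tr-st)[:2])
E
```

```text
[ 0.5557  0.1692 -1.4797] -84.78341218670235 [-0.   0.9  0.5 -0.2 -0.5 -0.9]
[ 0.5568  0.1205 -1.4744] -84.47718823791742 [-1.3 -5.4 -0.9  2.1  2.3  3.8]
[ 0.04858496 -0.00332649]
```

```bash
python3 - <<'E'
from h import *
s=state();p=get_image('wrist');T=np.eye(4);T[:3,:3]=s['orientation'];T[:3,3]=s['position'];Ti=np.linalg.inv(T@p['T_tool_cam']);K=p['K']
def fp(X):
    c=Ti@np.append(X,1);x,y,z=c[0],-c[1],-c[2];r=np.hypot(x,y);t=np.arctan2(r,z);return np.array([K[0,2]+K[0,0]*t*x/r,K[1,2]+K[1,1]*t*y/r])
g=p['img'].astype(int)
blue=(g[...,2]>g[...,0]+60)&(g[...,2]>110); wh=(g.min(2)>170)
def top(m,u,lo): 
    v=np.nonzero(m[lo:300,u])[0]; return v[0]+lo if len(v) else -1
print('blue',[(u,top(blue,u,205)) for u in range(180,300,12)])
print('foot',[(u,top(wh,u,205)) for u in list(range(302,316,4))+list(range(340,370,8))])
a=np.radians(-84.4);c,sn=np.cos(a),np.sin(a);o=np.array([.5565,.1715])
W=lambda x,y,z:[o[0]+c*x-sn*y,o[1]+sn*x+c*y,z]
for n,pts in [('rim',[(x,-.08,.045) for x in (-.03,.03,.1,.13)]),('rimshift5',[(x,-.085,.045) for x in (-.03,.03,.1,.13)]),('foot',[(x,-.09,.012) for x in (-.03,-.08,-.12)])]:
    print(n,[np.round(fp(W(*q)),1).tolist() for q in pts])
# far side edge of tray: bottom-most blue per column left of finger
print('far',[(u,np.nonzero(blue[:,u])[0].max()) for u in range(184,200,3)],[np.round(fp(W(x,.08,.045)),1).tolist() for x in (.1,.13)])
B=get_image('side');g=B['img'].astype(int)
for v in (347,348,349,350,351,352): print(v,g[v,300:314].tolist()) if v in(348,351) else None
q=lambda X:np.round(pix(B,X),1)
print('side pred tray rear right z0,.012,.045',q(W(-.03,-.08,0)),q(W(-.03,-.08,.012)),q(W(-.03,-.08,.045)),'foot',q(W(-.03,-.09,.012)),q(W(-.03,.09,.012)))
E
```

```text
blue [(180, np.int64(230)), (192, np.int64(225)), (204, np.int64(225)), (216, np.int64(224)), (228, np.int64(224)), (240, np.int64(224)), (252, np.int64(224)), (264, np.int64(224)), (276, np.int64(224)), (288, np.int64(224))]
foot [(302, np.int64(216)), (306, np.int64(215)), (310, np.int64(215)), (314, np.int64(215)), (340, np.int64(215)), (348, np.int64(215)), (356, np.int64(215)), (364, np.int64(215))]
rim [[299.6, 231.8], [250.3, 232.3], [196.1, 232.9], [174.4, 233.2]]
rimshift5 [[299.4, 227.7], [250.1, 228.3], [195.8, 229.1], [174.0, 229.4]]
foot [[301.1, 217.5], [340.3, 217.2], [371.5, 217.0]]
far [(184, np.int64(303)), (187, np.int64(320)), (190, np.int64(337)), (193, np.int64(338)), (196, np.int64(338)), (199, np.int64(336))] [[211.1, 343.8], [191.3, 342.7]]
348 [[114, 111, 105], [55, 84, 164], [50, 82, 163], [52, 84, 163], [52, 85, 164], [49, 62, 102], [60, 66, 71], [61, 67, 69], [59, 66, 69], [59, 65, 69], [59, 65, 69], [59, 66, 69], [60, 66, 69], [57, 64, 68]]
351 [[109, 106, 105], [132, 139, 168], [113, 120, 152], [102, 115, 150], [74, 97, 150], [64, 75, 104], [53, 56, 59], [56, 62, 64], [55, 61, 64], [52, 58, 62], [54, 62, 64], [58, 65, 68], [59, 67, 70], [58, 65, 68]]
side pred tray rear right z0,.012,.045 [306.2 354.1] [306.  351.1] [305.6 342.8] foot [310.6 351.5] [229.6 344. ]
```

```bash
python3 - <<'E'
from h import *
s=state();p=get_image('wrist');T=np.eye(4);T[:3,:3]=s['orientation'];T[:3,3]=s['position'];M=T@p['T_tool_cam'];Ti=np.linalg.inv(M);K=p['K']
def fp(X):
    c=Ti@np.append(X,1);x,y,z=c[0],-c[1],-c[2];r=np.hypot(x,y);t=np.arctan2(r,z);return np.round([K[0,2]+K[0,0]*t*x/r,K[1,2]+K[1,1]*t*y/r],1)
a=np.radians(-84.4);c,sn=np.cos(a),np.sin(a);o=np.array([.5565,.1715])
W=lambda x,y,z:[o[0]+c*x-sn*y,o[1]+sn*x+c*y,z]
print('cam',M[:3,3]); print('wall bottom',fp(W(.03,-.08,0)),fp(W(.1,-.08,0)),'far corner rim/bot',fp(W(.13,.08,.045)),fp(W(.13,.08,0)),'foot far',fp(W(-.12,.09,.012)))
for u in (216,264): print(u,p['img'][218:246,u].tolist())
for u in (192,): print(u,p['img'][328:346,u].tolist())
print([(v,p['img'][v,368-6].tolist()) for v in range(332,348,2)])
E
```

```text
cam [0.35709902 0.21411459 0.47364127]
wall bottom [256.6 223.4] [206.6 224.2] far corner rim/bot [191.  342.6] [200.2 327.3] foot far [366.9 339.2]
216 [[56, 69, 79], [52, 67, 78], [53, 68, 78], [55, 68, 77], [55, 68, 79], [53, 69, 85], [49, 74, 115], [43, 84, 162], [36, 91, 190], [33, 90, 191], [35, 89, 189], [36, 90, 190], [36, 89, 189], [37, 89, 190], [37, 93, 194], [35, 100, 213], [41, 110, 228], [44, 113, 231], [39, 108, 225], [35, 104, 223], [39, 109, 229], [38, 111, 231], [39, 111, 230], [38, 110, 230], [38, 111, 231], [39, 111, 230], [40, 110, 230], [40, 114, 236]]
264 [[85, 105, 112], [87, 105, 114], [86, 104, 114], [86, 105, 114], [86, 104, 112], [84, 104, 122], [69, 98, 165], [55, 106, 214], [53, 108, 221], [54, 101, 205], [52, 99, 201], [53, 99, 203], [53, 101, 204], [53, 99, 201], [56, 113, 232], [62, 157, 255], [70, 183, 255], [65, 178, 255], [62, 152, 255], [58, 124, 243], [58, 114, 231], [59, 117, 234], [63, 134, 251], [63, 167, 255], [65, 179, 255], [63, 179, 255], [65, 179, 255], [63, 179, 255]]
192 [[36, 88, 182], [37, 90, 187], [39, 92, 195], [38, 95, 202], [37, 98, 212], [40, 111, 233], [45, 142, 255], [48, 169, 255], [47, 170, 255], [55, 151, 255], [55, 107, 222], [56, 68, 106], [56, 57, 65], [54, 58, 66], [58, 61, 70], [56, 58, 68], [56, 59, 68], [56, 59, 67]]
[(332, [255, 255, 255]), (334, [255, 255, 255]), (336, [255, 255, 255]), (338, [199, 204, 203]), (340, [112, 123, 124]), (342, [112, 124, 124]), (344, [112, 124, 124]), (346, [110, 123, 121])]
```

The tray is centred to within about 1–2 mm and flush with the foot. Next is the lever.

Emit:
{"fn": "jog_arm", "kwargs": {"moves": [{"grip":0.45,"dp":[0,0.001,-0.035],"twist":0},{"grip":0.45,"dp":[0,0,-0.035],"twist":0},{"grip":0.45,"dp":[0,0,-0.03],"twist":0},{"grip":0.45,"dp":[0,0,-0.02],"twist":0},{"grip":0.45,"dp":[0,0,-0.003],"twist":0},{"grip":0.45,"dp":[0,0,0],"twist":0}]}}

```text
time: 10.82
position: [0.4363, 0.2218, 0.1804]
orientation: [[-0.996, -0.091, -0.002], [-0.091, 0.996, -0.0], [0.002, -0.0, -1.0]]
force: [-0.1, 1.2, 0.1]
width: 0.0415
grasp_force: 0.0
```

Emit:
{"fn": "jog_arm", "kwargs": {"moves": [{"grip":0,"dp":[0,0,0],"twist":0},{"grip":0,"dp":[0,0,0],"twist":0},{"grip":0,"dp":[0,0,0],"twist":0},{"grip":0,"dp":[0,0,0],"twist":0},{"grip":0,"dp":[0,0,0],"twist":0},{"grip":0,"dp":[0,0,0],"twist":0},{"grip":0,"dp":[0,0,0],"twist":0},{"grip":0,"dp":[0,0,0],"twist":0}], "newtons": 10}}

```text
time: 11.48
position: [0.4375, 0.2224, 0.182]
orientation: [[-0.996, -0.091, 0.002], [-0.091, 0.996, 0.0], [-0.002, 0.0, -1.0]]
force: [0.1, -0.5, 5.8]
width: 0.0157
grasp_force: 10.0
```

Emit:
{"fn": "jog_arm", "kwargs": {"moves": [{"grip":0,"dp":[0.0005,-0.0056,0.01],"twist":0},{"grip":0,"dp":[0.0007,-0.007,0.0089],"twist":0},{"grip":0,"dp":[0.0008,-0.0085,0.0077],"twist":0},{"grip":0,"dp":[0,0,0],"twist":0}]}}

```text
time: 11.82
position: [0.4396, 0.2011, 0.2091]
orientation: [[-0.996, -0.09, 0.002], [-0.09, 0.996, 0.001], [-0.002, 0.001, -1.0]]
force: [-0.2, 2.1, 4.4]
width: 0.0157
grasp_force: 10.0
```

Emit:
{"fn": "jog_arm", "kwargs": {"moves": [{"grip":0,"dp":[0.0009,-0.0096,0.0062],"twist":0},{"grip":0,"dp":[0.001,-0.0105,0.0046],"twist":0},{"grip":0,"dp":[0.0011,-0.011,0.0028],"twist":0},{"grip":0,"dp":[0.0011,-0.0114,0.0009],"twist":0},{"grip":0,"dp":[0.0011,-0.0114,-0.0009],"twist":0},{"grip":0,"dp":[0.0011,-0.011,-0.0028],"twist":0},{"grip":0,"dp":[0.001,-0.0105,-0.0046],"twist":0},{"grip":0,"dp":[0,0,0],"twist":0}]}}

```text
time: 12.48
position: [0.4472, 0.1236, 0.2138]
orientation: [[-0.996, -0.089, 0.002], [-0.089, 0.996, -0.001], [-0.001, -0.002, -1.0]]
force: [3.0, -3.4, 4.3]
width: 0.0155
grasp_force: 10.0
```

Emit:
{"fn": "jog_arm", "kwargs": {"moves": [{"grip":0,"dp":[0.0009,-0.0096,-0.0062],"twist":0},{"grip":0,"dp":[0.0008,-0.0085,-0.0077],"twist":0},{"grip":0,"dp":[0.0007,-0.007,-0.0089],"twist":0},{"grip":0,"dp":[0.0005,-0.0056,-0.01],"twist":0},{"grip":0,"dp":[0,0,0],"twist":0},{"grip":0,"dp":[0,0,0],"twist":0}]}}

```text
time: 12.98
position: [0.4499, 0.0955, 0.1804]
orientation: [[-0.996, -0.091, 0.001], [-0.091, 0.996, 0.002], [-0.002, 0.002, -1.0]]
force: [4.6, 2.0, -1.9]
width: 0.0158
grasp_force: 10.0
```

```bash
python3 - <<'E'
from h import *
for c in ('scene','side'):
    p=get_image(c)
    for l in ['lever_bar','pot_mouth']+['stopper%d_mid'%i for i in range(1)]:
        for d in tip_of(l,p): print(c,l,round(d['confidence'],2),np.round(w(p,d['location']),3))
    if c=='side': cv2.imwrite('pics/f.png',cv2.resize(p['img'][200:400,180:400],None,fx=3,fy=3)[:,:,::-1][:600])
E
```

```text
scene lever_bar 0.83 [0.458 0.101 0.2  ]
scene pot_mouth 0.21 [ 0.379 -0.324 -0.001]
scene stopper0_mid 0.45 [ 0.514 -0.37   0.001]
```

View pics/f.png

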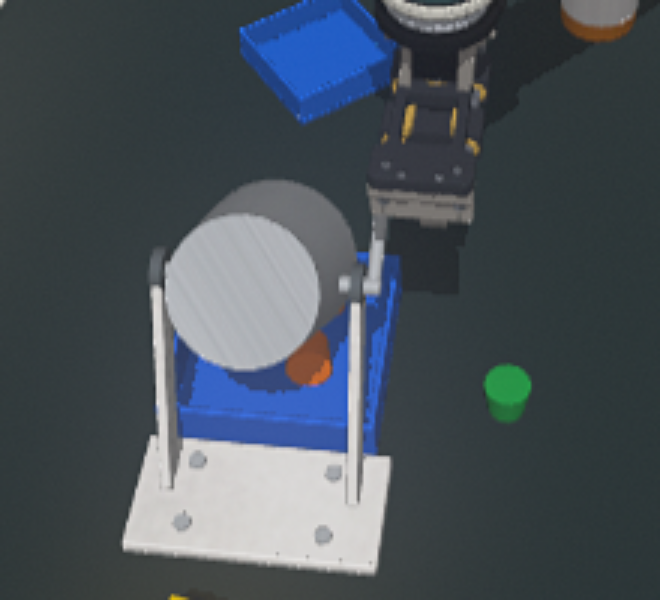

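The pot is fully tipped and one stopper shows in the tray at (308,360). I'll press lightly against the stop and wait, then bring the pot back.

Emit:
{"fn": "jog_arm", "kwargs": {"moves": [{"grip":0,"dp":[0,-0.001,-0.002],"twist":0},{"grip":0,"dp":[0,0,0],"twist":0},{"grip":0,"dp":[0,0,0],"twist":0},{"grip":0,"dp":[0,0,0],"twist":0},{"grip":0,"dp":[0,0,0],"twist":0},{"grip":0,"dp":[0,0,0],"twist":0},{"grip":0,"dp":[0,0,0],"twist":0},{"grip":0,"dp":[0,0,0],"twist":0}]}}

```text
time: 14.05
position: [0.4501, 0.0952, 0.1793]
orientation: [[-0.996, -0.092, 0.002], [-0.092, 0.996, 0.002], [-0.003, 0.002, -1.0]]
force: [4.3, 3.8, 1.9]
width: 0.0158
grasp_force: 10.0
```

Emit:
{"fn": "jog_arm", "kwargs": {"moves": [{"grip":0,"dp":[-0.0005,0.006,0.0115],"twist":0},{"grip":0,"dp":[-0.0007,0.007,0.0089],"twist":0},{"grip":0,"dp":[-0.0008,0.0085,0.0077],"twist":0},{"grip":0,"dp":[-0.0009,0.0096,0.0062],"twist":0},{"grip":0,"dp":[-0.001,0.0105,0.0046],"twist":0},{"grip":0,"dp":[-0.0011,0.011,0.0028],"twist":0},{"grip":0,"dp":[-0.0011,0.0114,0.0009],"twist":0},{"grip":0,"dp":[0,0,0],"twist":0}]}}

```text
time: 14.72
position: [0.4433, 0.1594, 0.2212]
orientation: [[-0.996, -0.093, 0.002], [-0.093, 0.996, 0.001], [-0.002, 0.001, -1.0]]
force: [6.5, 2.1, -2.0]
width: 0.0156
grasp_force: 10.0
```

Emit:
{"fn": "jog_arm", "kwargs": {"moves": [{"grip":0,"dp":[-0.0011,0.0114,-0.0009],"twist":0},{"grip":0,"dp":[-0.0011,0.011,-0.0028],"twist":0},{"grip":0,"dp":[-0.001,0.0105,-0.0046],"twist":0},{"grip":0,"dp":[-0.0009,0.0096,-0.0062],"twist":0},{"grip":0,"dp":[-0.0008,0.0085,-0.0077],"twist":0},{"grip":0,"dp":[-0.0007,0.007,-0.0089],"twist":0},{"grip":0,"dp":[-0.0005,0.0056,-0.01],"twist":0},{"grip":0,"dp":[0,0,0],"twist":0}]}}

```text
time: 15.38
position: [0.4368, 0.2222, 0.1793]
orientation: [[-0.996, -0.093, -0.0], [-0.093, 0.996, 0.0], [0.0, 0.0, -1.0]]
force: [4.9, 1.7, -0.3]
width: 0.0155
grasp_force: 10.0
```

Emit:
{"fn": "jog_arm", "kwargs": {"moves": [{"grip":0,"dp":[0,0.001,-0.002],"twist":0},{"grip":0,"dp":[0,0,0],"twist":0}]}}

```text
time: 15.55
position: [0.4369, 0.2223, 0.1786]
orientation: [[-0.996, -0.092, -0.0], [-0.092, 0.996, -0.001], [0.0, -0.001, -1.0]]
force: [2.1, 1.9, 2.3]
width: 0.0156
grasp_force: 10.0
```

Emit:
{"fn": "jog_arm", "kwargs": {"moves": [{"grip":0,"dp":[0,0.001,-0.002],"twist":0},{"grip":0,"dp":[0,0,0],"twist":0}]}}

```text
time: 15.72
position: [0.4369, 0.2224, 0.177]
orientation: [[-0.996, -0.091, -0.0], [-0.091, 0.996, -0.003], [0.0, -0.003, -1.0]]
force: [1.3, -3.0, 8.4]
width: 0.0159
grasp_force: 10.0
```

Emit:
{"fn": "jog_arm", "kwargs": {"moves": [{"grip":0.5,"dp":[0,0,0],"twist":0},{"grip":0.5,"dp":[0,0,0],"twist":0},{"grip":0.5,"dp":[0,0,0],"twist":0},{"grip":0.5,"dp":[0,0,0],"twist":0},{"grip":0.5,"dp":[0,0,0.03],"twist":0},{"grip":0.5,"dp":[0,0,0.04],"twist":0},{"grip":0.5,"dp":[0,0,0.04],"twist":0},{"grip":0.5,"dp":[0,0,0.02],"twist":0}]}}

```text
time: 16.38
position: [0.4375, 0.2247, 0.3104]
orientation: [[-0.996, -0.092, 0.004], [-0.092, 0.996, 0.002], [-0.004, 0.001, -1.0]]
force: [1.4, 0.4, 0.9]
width: 0.0459
grasp_force: 0.0
```

Emit:
{"fn": "jog_arm", "kwargs": {"moves": [{"grip":0.5,"dp":[-0.01,-0.035,0],"twist":0},{"grip":0.5,"dp":[-0.01,-0.035,0],"twist":0},{"grip":0.5,"dp":[-0.01,-0.035,0],"twist":0},{"grip":0.5,"dp":[-0.005,-0.035,0],"twist":0},{"grip":0.5,"dp":[0,-0.03,0],"twist":0},{"grip":0.5,"dp":[0,0,0],"twist":0}]}}

```text
time: 16.88
position: [0.4011, 0.0475, 0.3061]
orientation: [[-0.997, -0.082, -0.001], [-0.082, 0.997, -0.003], [0.001, -0.003, -1.0]]
force: [0.0, 0.3, -0.5]
width: 0.0462
grasp_force: 0.0
```

```bash
python3 - <<'E'
from h import *
ims=[]
for c in ('scene','side'):
    p=get_image(c)
    for l in ['lever_bar','pot_mouth','tray','tube_rack','tip_box','reagent_bottle','stopper0_mid']:
        for d in tip_of(l,p)[:4]: 
            if d['confidence']>.5 or 'stopper' in l: print(c,l,round(d['confidence'],2),np.round(w(p,d['location']),3))
    ims.append(p['img'][220:420,240:440] if c=='scene' else p['img'][220:420,180:380])
cv2.imwrite('pics/g.png',cv2.resize(np.hstack(ims),None,fx=2,fy=2,interpolation=cv2.INTER_CUBIC)[:,:,::-1])
print(state()['position'],state()['time'])
E
```

```text
scene lever_bar 0.92 [0.444 0.226 0.198]
scene lever_bar 0.73 [ 0.587  0.098 -0.001]
scene pot_mouth 0.58 [0.56  0.173 0.235]
scene tray 0.78 [ 0.622 -0.213 -0.001]
scene tube_rack 0.66 [ 0.514 -0.372 -0.002]
scene tip_box 0.73 [0.536 0.409 0.002]
scene reagent_bottle 0.59 [ 0.385 -0.323 -0.002]
scene stopper0_mid 0.33 [0.551 0.061 0.021]
side lever_bar 0.85 [0.445 0.225 0.196]
side pot_mouth 0.83 [0.56  0.164 0.236]
side tray 0.88 [ 0.618 -0.212 -0.003]
side tray 0.87 [ 0.565  0.118 -0.004]
side tube_rack 0.9 [ 0.513 -0.367 -0.003]
side tip_box 0.6 [ 0.54   0.411 -0.001]
side reagent_bottle 0.7 [ 0.382 -0.325 -0.003]
side stopper0_mid 0.6 [0.516 0.081 0.023]
[0.40184956 0.05349324 0.30652449] 17.6833
```

View pics/g.png

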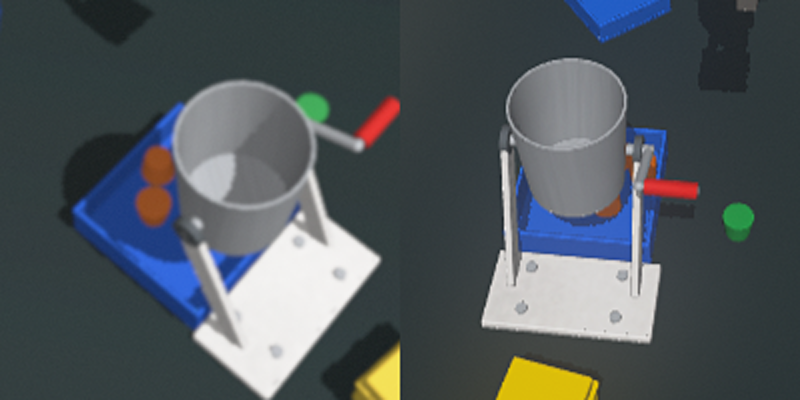

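The pot is upright and empty, and the tray is flush with the foot. The scene half shows stoppers at (158,165) and (153,206), and the side half at (605,205) and (640,160). I'll count them numerically with all the cameras.

```bash
cat > o.py <<'E'
from h import *
c,sn=np.cos(np.radians(-84.4)),np.sin(np.radians(-84.4));o=np.array([.5565,.1715])
for n in ('scene','side','wrist'):
    s=state();p=get_image(n);g=p['img'].astype(int)
    m=((g[...,0]>g[...,2]+50)&(g[...,0]>1.35*g[...,1])&(g[...,1]>1.2*g[...,2])).astype(np.uint8)
    k,_,st,ce=cv2.connectedComponentsWithStats(m)
    for i in range(1,k):
        if st[i,4]<12: continue
        uv=ce[i]
        if n!='wrist': X=ray(p,uv,.022)
        else:
            T=np.eye(4);T[:3,:3]=s['orientation'];T[:3,3]=s['position'];T=T@p['T_tool_cam'];K=p['K']
            a=(uv-K[:2,2])/K[0,0];t=np.linalg.norm(a);d=np.array([a[0]/t*np.sin(t),-a[1]/t*np.sin(t),-np.cos(t)])
            D=T[:3,:3]@d;X=T[:3,3]+D*(.022-T[2,3])/D[2]
        r=X[:2]-o;l=np.array([c*r[0]+sn*r[1],-sn*r[0]+c*r[1]])*1000
        if abs(l).max()<400: print(n,np.round(uv),st[i,2:],'stand mm',np.round(l))
E
python3 o.py
```

```text
scene [318. 313.] [ 18  38 442] stand mm [94.  3.]
side [294. 302.] [ 4 10 23] stand mm [ 93. -37.]
side [306. 304.] [ 4 12 36] stand mm [ 90. -64.]
side [285. 324.] [11 10 54] stand mm [ 29. -25.]
wrist [510. 301.] [ 24  53 653] stand mm [-172.  -18.]
wrist [342. 283.] [ 19  19 202] stand mm [ 80. -53.]
wrist [322. 304.] [ 24  28 509] stand mm [107. -23.]
wrist [363. 306.] [ 16  21 288] stand mm [ 50. -20.]
wrist [342. 333.] [ 24  27 491] stand mm [79. 23.]
```

The wrist camera finds four stoppers, all inside the tray at stand (80,-53), (107,-23), (50,-20) and (79,23) mm. The bystanders haven't moved and the arm is clear of everything.

```bash
python3 -c "
from bench import *
print(sign_off())"
```

```text
the job is handed in; nothing more can be done
None
```

The job is handed in at about 18 s: the tray is square against the foot and centred to within a few mm, all four stoppers are in it, the pot is back upright, and the rack, tip box and bottle are where they started.

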